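# Draw the marker stakes from their tubes into the planting tray

### The arm

A 6-joint arm with a two-finger parallel gripper is mounted at the origin on the work surface. World frame = base frame: x ahead of the robot, y to its left, z up, the work surface at z = 0. Lengths are in m, angles in rad, forces in N, time in s.
With the tool pointing down it reaches from about 0.225 to 0.875 m from the base axis. Payload 3.4 kg.
Tool frame: the origin (TCP) lies midway between the tips of the shut fingers; the grasp point (between the pads) lies 19 mm behind it (manip.grip_point_offset is the distance from the TCP to the grasp point, in m); x points along the fingers, y is the direction in which the jaws open and shut, and the axes are right-handed (so a half turn about x gives the same grasp; the last joint's range is limited). The gripper opens to 85 mm and grips with 20 to 120 N. Pads are 22 mm wide; open, the fingers measure 114 mm over their backs; the gripper's body (76 mm by 85 mm) begins 54 mm behind the grasp point. The pads swing forward as they close: fully open they stand 13 mm farther back than shut.
Start: joints at [-1.242, 0.276, 1.505, -0, 1.361, -0.121], TCP at [0.25, -0.518, 0.231] pointing down, gripper open.
Joint ranges: [-2.89, 2.89], [-0.75, 2.08], [0.22, 2.7], [-1.18, 4.32], [0.11, 2.71], [-2.7, 2.7]. Speed limits (rad/s): [2.57, 2.57, 3.14, 3.14, 3.14, 3.14].

### API

Orientations are given as a unit quaternion [w, x, y, z].
In Python, from rig import manip gives the robot as it stands.
- The arm moves only by the shell command python3 -m crank 'ROWS' [FORCE]. ROWS is a JSON object of lists of equal length, an entry for each row: "grip": the opening, from 0 (shut) to 1 (fully open); "slide": the shift along the world's x, y, z in cm, a list of three; "roll": the turn about the world's z in degrees. In form: {"grip": [grip, ...], "slide": [[dx, dy, dz], ...], "roll": [roll, ...]}. A call has 1 to 20 rows; each row is the pose to reach, as a shift and turn from the pose commanded when the call began; what a row does not reach only later rows make up. A row lasts 1/10 s, in which the tool goes at most 50 mm and 8.59 degrees, less where a joint would pass 70% of its speed; a pose out of reach is approached as far as the arm can. A call with a gripper value outside its range is refused whole. The fingers move at their own pace and stop on an object; FORCE is the grip in N (left out, the last holds). Time passes only in rows, so rows that repeat a pose let the fingers close. It gives the time, the measured TCP pose, the force and the opening at its end, in the units of the state.
- manip.get_state(): the state, without advancing time (a new reading comes with each control period).
- manip.get_image(name): name is "scene" or "side" or "wrist"; returns a dict with "frame" (400x640x3 uint8, red, green, blue), "K" (3x3 intrinsics, pixels), "R" (3x3) and "t" (3): a world point X has camera coordinates R X + t. Camera axes: x right, y down, z forward; pixel columns grow to the right and rows downward; lengths in m; the calibration is good to about 2 mm. The wrist camera is an equidistant fisheye: a pixel r from the principal point sees the ray r / f radians off the axis. A picture is of the moment at which its call begins. There is no depth.
- manip.sign_off(): hands the job in, once; it reports no verdict.
The state is a dict: "clock": time; "qpos": joint angles; "qd": joint speeds; "effort": joint torques, N m; "position": TCP position; "ee_rot": TCP orientation; "contact_force": force on the tool from outside, world axes, zero at the start; "moment": the same for the moment, N m; "width": finger opening in m.
Only numpy, scipy, OpenCV 4.12 (cv2) and the standard library are available. Lean on these libraries where they do the work, as an engineer would, in place of code of your own. Each camera call takes 0.05 s, during which the arm holds its last target. There are 200 camera calls.

### The job

Get the planting tray ready: first lift the squash out of the tray and stand it on the round cork board. Then tip every tube, mouth down, so that its wooden stake slides part way out (about 5 cm showing, more than half still inside), and lay each tube level in its own saddle again, until all of them lie there with their stakes' ends showing. Only then draw each stake out by its end and lay it flat in the tray, together with any stake that lies bare in a saddle, leaving the empty tubes in their saddles and the other things alone.

Things in the scene. Friction and masses are not known exactly. Their poses are not given: they have to be found in the camera images.
- tube0_mid (a point): Centre of the tube of the right (-y) saddle (None if that tube is absent). Smooth grey square plastic tube, 160 mm along x, 44 x 44 mm outside, walls 4 mm (bore 36 mm, 156 deep), 160 g. Closed at +x (black cap), open at -x, facing away from the robot: mouth centre 80 mm from this point along -x. Lies level, home within 5 mm; grip across its sides (y) at mid length.
- stake0_mid (a point): Centre of the wooden stake of the right (-y) saddle: square bar 145 mm along x, 28 x 28 mm, 80 g. At the start it lies loose on the bore's floor, wholly inside, its blunt end 4 to 11 mm behind the mouth; if the tube is absent, it lies bare on the rack block in the saddle (centre 36 mm above the table).
- stake0_end (a point): Centre of that stake's blunt end (at the mouth), 72.5 mm from its centre along its -x. The stake slides when the tube is tilted mouth-down over about 25 degrees (30 is sure; under 17 never), right out if nothing stops its end (the table top a few cm below the mouth does), and stays put in a level tube.
- saddle0 (a point): The right (-y) saddle of the fixed wooden rack: where the tube's centre lies when home, 44 mm above the table; x along the tube, away from the mouth. Rack block: 176 mm along x, 320 wide, top 22 mm above the table; saddles 105 mm apart.
- tube1_mid (a point): Centre of the tube of the middle saddle (None if that tube is absent). Smooth grey square plastic tube, 160 mm along x, 44 x 44 mm outside, walls 4 mm (bore 36 mm, 156 deep), 160 g. Closed at +x (black cap), open at -x, facing away from the robot: mouth centre 80 mm from this point along -x. Lies level, home within 5 mm; grip across its sides (y) at mid length.
- stake1_mid (a point): Centre of the wooden stake of the middle saddle: square bar 145 mm along x, 28 x 28 mm, 80 g. At the start it lies loose on the bore's floor, wholly inside, its blunt end 4 to 11 mm behind the mouth; if the tube is absent, it lies bare on the rack block in the saddle (centre 36 mm above the table).
- stake1_end (a point): Centre of that stake's blunt end (at the mouth), 72.5 mm from its centre along its -x. The stake slides when the tube is tilted mouth-down over about 25 degrees (30 is sure; under 17 never), right out if nothing stops its end (the table top a few cm below the mouth does), and stays put in a level tube.
- saddle1 (a point): The middle saddle of the fixed wooden rack: where the tube's centre lies when home, 44 mm above the table; x along the tube, away from the mouth. Guides, 12 mm high on the block, at each saddle's corners only: inside faces 52 mm apart, 62 to 86 mm from the centre along x.
- tube2_mid (a point): Centre of the tube of the left (+y) saddle (None if that tube is absent). Smooth grey square plastic tube, 160 mm along x, 44 x 44 mm outside, walls 4 mm (bore 36 mm, 156 deep), 160 g. Closed at +x (black cap), open at -x, facing away from the robot: mouth centre 80 mm from this point along -x. Lies level, home within 5 mm; grip across its sides (y) at mid length.
- stake2_mid (a point): Centre of the wooden stake of the left (+y) saddle: square bar 145 mm along x, 28 x 28 mm, 80 g. At the start it lies loose on the bore's floor, wholly inside, its blunt end 4 to 11 mm behind the mouth; if the tube is absent, it lies bare on the rack block in the saddle (centre 36 mm above the table).
- stake2_end (a point): Centre of that stake's blunt end (at the mouth), 72.5 mm from its centre along its -x. The stake slides when the tube is tilted mouth-down over about 25 degrees (30 is sure; under 17 never), right out if nothing stops its end (the table top a few cm below the mouth does), and stays put in a level tube.
- saddle2 (a point): The left (+y) saddle of the fixed wooden rack: where the tube's centre lies when home, 44 mm above the table; x along the tube, away from the mouth. End stops 12 mm high: inside faces 85 mm from each saddle's centre; the front ones end at x = -91 mm and leave a 34 mm gap for the stake. Bare table beyond.
- squash_neck (a point): Neck of the yellow butternut squash that stands upright in the tray: the neck is 50 mm across, vertical-sided from 92 to 120 mm above the base; this point is on the axis, 106 mm above the base. Bulb 86 mm across, whole height 147 mm with stem, 550 g; z axis up through the stem, flat underside 76 mm across.
- tray_in (a point): Centre of the inner floor of the fixed black planting tray, 5 mm above the table; inside 210 mm along its x, 200 mm along its y, walls 5 mm thick, rim 31 mm above the inner floor. It stands to one side of the rack, left or right.
- board_top (a point): Centre of the top of the fixed round cork board, 170 mm across, 12 mm thick, on the other side of the rack.
- squash_b: Another squash, 147 mm tall, beyond the rack to one side. Bystander, to be left alone.
- squash_c: Another squash, 147 mm tall, beyond the rack to one side. Bystander, to be left alone.
- pot: Terracotta flower pot, 80 mm across, 75 mm tall; origin under its centre. Bystander, to be left alone.
- tin: Metal tin, 66 mm across, 90 mm tall; origin under its centre. Bystander, to be left alone.
Things that resemble listed ones, but are neither listed nor needed, are in the scene too. Leave any purple look-alike of the part that bears tube2_mid alone.

How it is judged:
By the outcome, as a careful person would: the job done as asked, in the order asked, and still so for the second after the job is handed in, with the robot touching nothing.
Of tube0, tube1, tube2 only 2 to 3 are there at a start; the rules pass over those that are not, and their reading is None.
At some moment in a run one of squash may be knocked a few centimetres aside while the robot is not near it.
Once in a run the grip may slacken for a moment while it holds something.
It also fails if it takes over 210 s, if anything falls off the work surface, if the arm or the gripper's body presses on something with over 40 N, if the wrist force passes 120 N, or if a joint passes its speed limit or range.

## Working session

There is one attempt and no reset: what is moved stays moved. The work goes in short steps, Python scripts to look and compute and a shell command to move; the robot and the scene stay as the last step left them, time stands still between calls to the robot, and variables do not carry over. Pictures are saved under pics/ and viewed, on a budget of 14 in all, crops included, one or two more only if the job needs it, and the job is handed in when it is done.

```bash
ls; mkdir -p pics; cat > h.py <<'E'
import numpy as np, cv2
from rig import manip
def shot(n, out, crop=None, scale=1):
    d=manip.get_image(n); f=d["frame"][:,:,::-1]
    np.savez(f"pics/{out}.npz",f=f,K=d["K"],R=d["R"],t=d["t"])
    if crop: f=f[crop[1]:crop[3],crop[0]:crop[2]]
    cv2.imwrite(f"pics/{out}.png",cv2.resize(f,None,fx=scale,fy=scale,interpolation=cv2.INTER_CUBIC)); return d
def ray(c,u,v,wrist=False):
    K,R,t=[np.asarray(c[k],float) for k in "KRt"]
    p=np.array([(u-K[0,2])/K[0,0],(v-K[1,2])/K[1,1]])
    if wrist:
        r=np.hypot(*p); s=np.sin(r)/r if r>1e-9 else 1; d=np.array([p[0]*s,p[1]*s,np.cos(r)])
    else: d=np.array([*p,1.])
    return -R.T@t, R.T@d
def at_z(c,u,v,z,wrist=False):
    o,d=ray(c,u,v,wrist); return (o+d*(z-o[2])/d[2]).round(4)
def proj(c,X,wrist=False):
    K,R,t=[np.asarray(c[k],float) for k in "KRt"]
    x=R@np.asarray(X,float)+t
    if wrist:
        r=np.hypot(x[0],x[1]); a=np.arctan2(r,x[2])/max(r,1e-9); p=x[:2]*a
    else: p=x[:2]/x[2]
    return (K[:2,:2]@p+K[:2,2]).round(1)
E
python3 - <<'E'
from h import *
for n in ("scene","side"): 
    d=shot(n,n+"0"); print(n,(-d["R"].T@d["t"]).round(3))
s=manip.get_state(); print(s["ee_rot"],s["position"],manip.grip_point_offset)
E
```

```text
pics
scene [ 1.594 -0.171  0.8  ]
side [0.126 0.817 0.911]
[-0.15713254 -0.68924787 -0.15824088  0.68935228] [ 0.24984925 -0.51738223  0.23054892] 0.0187
```

View pics/scene0.png

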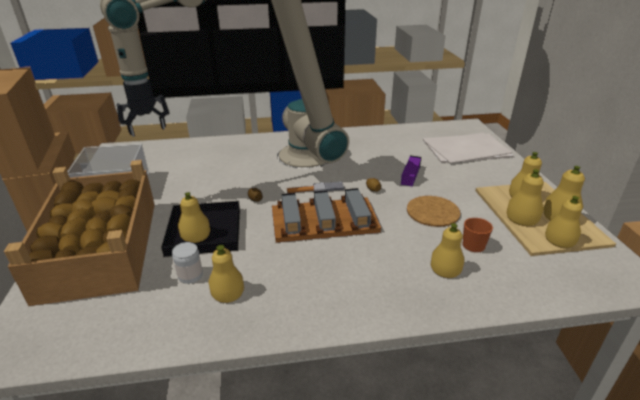

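View pics/side0.png

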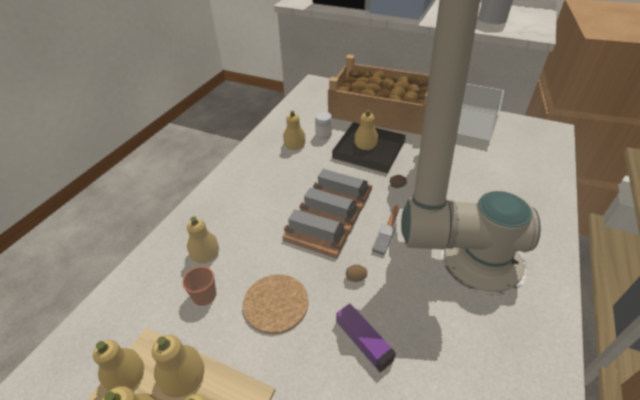

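```bash
python3 - <<'E'
import cv2,numpy as np
a=np.load("pics/scene0.npz")["f"][180:245,265:385]; b=np.load("pics/side0.npz")["f"][160:255,275:378]
a=cv2.resize(a,None,fx=6,fy=6,interpolation=cv2.INTER_CUBIC); b=cv2.resize(b,None,fx=2,fy=2)
b=cv2.resize(np.load("pics/side0.npz")["f"][165:255,280:375],None,fx=4,fy=4,interpolation=cv2.INTER_CUBIC)[:210*2]
a=cv2.resize(np.load("pics/scene0.npz")["f"][183:243,268:383],None,fx=4,fy=4,interpolation=cv2.INTER_CUBIC)
c=np.zeros((600,800,3),np.uint8); c[:240,:460]=a; c[240:600,:380]=b
t=cv2.resize(np.load("pics/scene0.npz")["f"][190:260,155:250],None,fx=4,fy=4,interpolation=cv2.INTER_CUBIC); c[300:580,400:780]=t
cv2.imwrite("pics/c1.png",c)
E
```

```text
(no output)
```

View pics/c1.png

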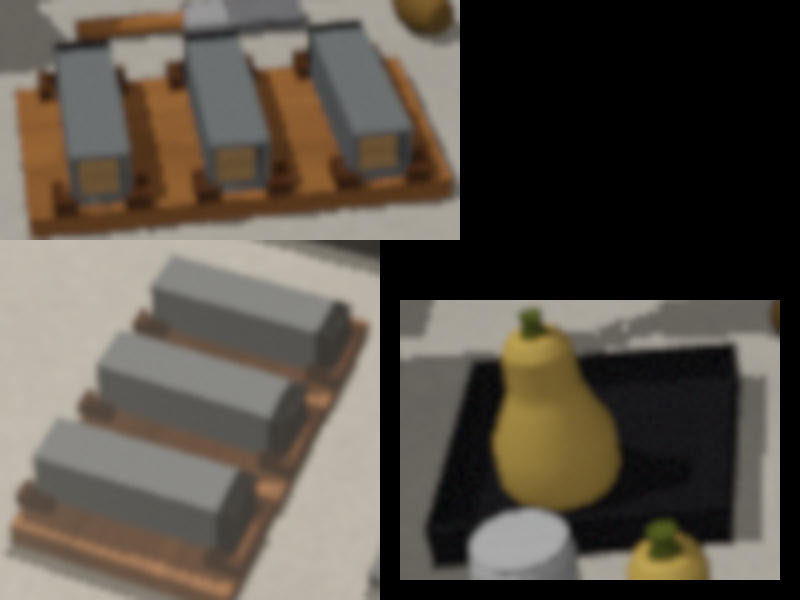

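```bash
python3 - <<'E'
from h import *
S=dict(np.load("pics/scene0.npz")); D=dict(np.load("pics/side0.npz"))
A=lambda x,y:(268+x/4,183+y/4)
def tri(p,q):
    o1,d1=ray(S,*p);o2,d2=ray(D,*q);s=np.linalg.lstsq(np.c_[d1,-d2],o2-o1,rcond=None)[0]
    a,b=o1+s[0]*d1,o2+s[1]*d2; return ((a+b)/2).round(4),np.linalg.norm(a-b).round(4)
print("block FR FL BL BR",[at_z(S,*A(*p),.022)[:2] for p in((452,183),(33,220),(17,92),(400,62))])
for n,ps in dict(t0=((70,157),(128,152),(57,47),(110,45)),t1=((212,152),(267,145),(187,40),(238,37)),t2=((355,137),(410,130),(310,30),(362,25))).items():
    w=np.array([at_z(S,*A(*p),.066)[:2] for p in ps]); f=(w[0]+w[1])/2;b=(w[2]+w[3])/2
    print(n,"front",f,"back",b,"mid",(f+b)/2,"len",np.linalg.norm(f-b),"yaw(mouth dir)",np.degrees(np.arctan2(*(f-b)[::-1])))
B=lambda x,y:(275+x/4+5,165+(y-240)/4)
for n,ps in dict(t0=((152,290),(175,257),(318,330),(345,300)),t1=((98,370),(125,335),(270,410),(300,378)),t2=((35,465),(58,422),(220,500),(250,465))).items():
    w=np.array([at_z(D,*B(*p),.066)[:2] for p in ps]); f=(w[0]+w[1])/2;b=(w[2]+w[3])/2
    print(n,"side front",f,"back",b,"mid",(f+b)/2,"len",np.linalg.norm(f-b),"yaw",np.degrees(np.arctan2(*(f-b)[::-1])))
print("squash stem",tri((187.75,193),(368,114)))
print("tray rim",[at_z(S,*p,.036)[:2] for p in((172.5,205),(239.2,202),(162.5,245),(238,242))])
print("tray side",[at_z(D,*p,.036)[:2] for p in((333,148),(357,121.5),(405,136),(384,165))])
print("board",at_z(S,433,210,.012),at_z(D,276,303,.012))
for n,p,q in(("pot",(477,222),(200,273)),("tin",(187,247),(323,115)),("sqb",(226,250),(293,114)),("sqc",(455,228),(195,219))): print(n,tri(p,q))
E
```

```text
block FR FL BL BR [array([0.57  , 0.1596]), array([ 0.5668, -0.1519]), array([ 0.3951, -0.1537]), array([0.3994, 0.1613])]
t0 front [ 0.55455 -0.10095] back [ 0.4046  -0.09885] mid [ 0.479575 -0.0999  ] len 0.1499647041806838 yaw(mouth dir) -0.8023559298353037
t1 front [5.6295e-01 3.5000e-04] back [0.40945 0.0037 ] mid [0.4862   0.002025] len 0.15353655102287542 yaw(mouth dir) -1.2502305980833563
t2 front [0.56045 0.1068 ] back [0.4083 0.1042] mid [0.484375 0.1055  ] len 0.15217221329796055 yaw(mouth dir) 0.9789978899551319
t0 side front [ 0.54185 -0.09555] back [ 0.39695 -0.10055] mid [ 0.4694  -0.09805] len 0.1449862407264909 yaw 1.9762958938774464
t1 side front [0.54075 0.00795] back [ 0.39945 -0.0015 ] mid [0.4701   0.003225] len 0.14161565061814327 yaw 3.8261855463300467
t2 side front [0.5431  0.11585] back [0.4006 0.0975] mid [0.47185  0.106675] len 0.14367662475155799 yaw 7.33770743555652
squash stem (array([ 0.4812, -0.3882,  0.1429]), np.float64(0.0071))
tray rim [array([ 0.361 , -0.4677]), array([ 0.3765, -0.2576]), array([ 0.568 , -0.4688]), array([ 0.587, -0.26 ])]
tray side [array([ 0.5739, -0.2778]), array([ 0.5531, -0.4789]), array([ 0.3499, -0.454 ]), array([ 0.3715, -0.2547])]
board [0.4841 0.3548 0.012 ] [0.4665 0.3638 0.012 ]
pot (array([0.6597, 0.4037, 0.0838]), np.float64(0.0074))
tin (array([ 0.661 , -0.3843,  0.0933]), np.float64(0.0034))
sqb (array([ 0.7377, -0.281 ,  0.1351]), np.float64(0.0112))
sqc (array([0.7448, 0.2927, 0.1379]), np.float64(0.0102))
```

```bash
python3 -m crank '{"grip":[1,1,1,1,1,1,1,1],"slide":[[0,0,7],[0,0,7],[14,13,7],[14,13,7],[14,13,7],[14,13,7],[14,13,7],[14,13,7]],"roll":[0,0,0,0,0,0,0,0]}' 40; python3 - <<'E'
from h import *
from scipy.spatial.transform import Rotation as Ro
s=manip.get_state(); q=s["ee_rot"]; print(Ro.from_quat([*q[1:],q[0]]).as_matrix().round(3),s["position"])
d=shot("wrist","w1"); print(d["K"],(-d["R"].T@d["t"]).round(3))
E
```

```text
clock: 0.9
position: [0.3903, -0.3872, 0.301]
ee_rot: [-0.158, -0.689, -0.159, 0.689]
contact_force: [-0.4, 0.1, 0.3]
width: 0.0854
[[-0.001  0.437 -0.9  ]
 [-0.    -0.9   -0.437]
 [-1.    -0.     0.001]] [ 0.39033334 -0.38715469  0.3010047 ]
[[309.70691629   0.         319.20948307]
 [  0.         309.70691629 199.59646006]
 [  0.           0.           1.        ]] [ 0.457 -0.355  0.443]
```

View pics/w1.png

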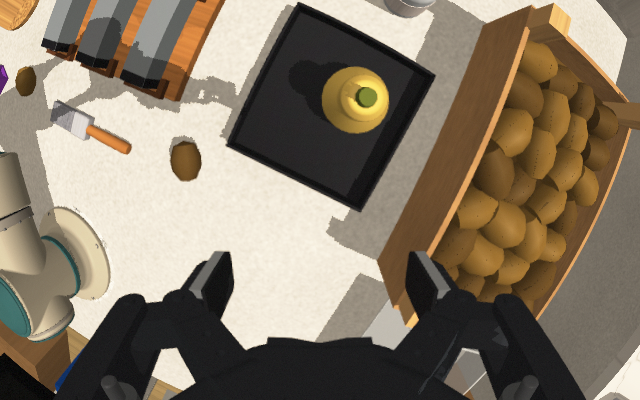

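```bash
python3 - <<'E'
from h import *
W=dict(np.load("pics/w1.npz"))
print("stem",at_z(W,368,96,.152,1),"bulb centre@.05",at_z(W,352,100,.05,1))
t=np.array([at_z(W,*p,.036,1)[:2] for p in((303,3),(435,75),(360,211),(227,144))]);print(t,t.mean(0))
E
```

```text
stem [ 0.4881 -0.3901  0.152 ] bulb centre@.05 [ 0.485  -0.3867  0.05  ]
[[ 0.5776 -0.2725]
 [ 0.5719 -0.4722]
 [ 0.3559 -0.4671]
 [ 0.3622 -0.2618]] [ 0.4669 -0.3684]
```

```bash
python3 -m crank '{"grip":[1,1,1,1,1,1,1,1,0,0,0,0,0,0],"slide":[[5,-0.2,0],[9.7,-0.2,0],[9.7,-0.2,0],[9.7,-0.2,-5],[9.7,-0.2,-10],[9.7,-0.2,-15],[9.7,-0.2,-20.5],[9.7,-0.2,-20.5],[9.7,-0.2,-20.5],[9.7,-0.2,-20.5],[9.7,-0.2,-20.5],[9.7,-0.2,-20.5],[9.7,-0.2,-20.5],[9.7,-0.2,-20.5]],"roll":[0,0,0,0,0,0,0,0,0,0,0,0,0,0]}' 60
```

```text
clock: 2.35
position: [0.4882, -0.3914, 0.1]
ee_rot: [0.16, 0.69, 0.156, -0.688]
contact_force: [-2.4, 0.1, 6.0]
width: 0.0476
```

```bash
python3 -m crank '{"grip":[0,0,0,0,0,0,0,0,0,0,0,0,0,0,0,0,0,0,0,0],"slide":[[0,0,4],[0,0,8],[0,0,13],[0,4,13],[0,8,13],[0,12,13],[0,16,13],[0,20,13],[0,24,13],[0,28,13],[0,32,13],[0,36,13],[0,40,13],[0,44,13],[0,48,13],[0,52,13],[0,56,13],[-1,60,13],[-1,64,13],[-1,68,13]],"roll":[0,0,0,0,0,0,0,0,0,0,0,0,0,0,0,0,0,0,0,0]}'; python3 - <<'E'
from h import *
d=shot("wrist","w2"); d=shot("side","s2")
E
```

```text
clock: 4.35
position: [0.4764, 0.2918, 0.2272]
ee_rot: [0.158, 0.69, 0.158, -0.689]
contact_force: [0.6, -0.2, -3.7]
width: 0.0478
```

View pics/w2.png

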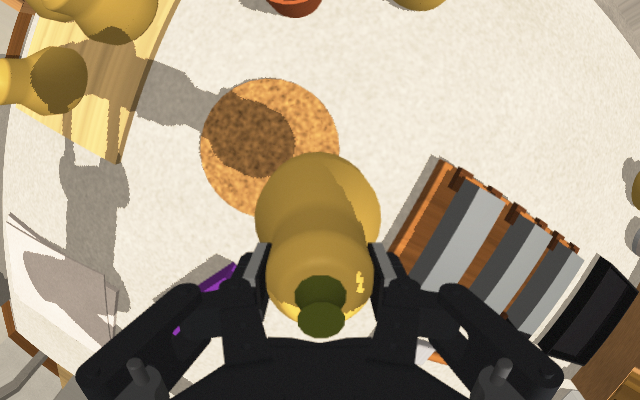

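```bash
python3 - <<'E'
from h import *
W=dict(np.load("pics/w2.npz"))
f=W["f"].astype(int)
P=np.array([at_z(W,*p,.012,1)[:2] for p in((199,147),(270,78),(247,217),(340,147),(222,97),(318,93),(207,180))])
from scipy.optimize import least_squares
r=least_squares(lambda c:np.hypot(*(P-c).T)-.085,[.475,.36]);print(r.x,r.fun.round(4))
# tube tops tube2: corners guess front(475,178?) print block corner
for n,p,z in(("blockFL",(434,157),.022),("t2fl",(469,180),.066),("t2fr",(503,196),.066),("t1fl",(519,219),.066),("t1fr",(545,233),.066)):print(n,at_z(W,*p,z,1))
E
```

```text
[0.47359094 0.35749237] [ 0.0011  0.0001  0.0027 -0.0003 -0.0004  0.0039  0.0006]
blockFL [0.5555 0.1788 0.022 ]
t2fl [0.5519 0.1468 0.066 ]
t2fr [0.5574 0.0943 0.066 ]
t1fl [0.5448 0.0534 0.066 ]
t1fr [ 0.5486 -0.0027  0.066 ]
```

```bash
python3 -m crank '{"grip":[0,0,0,0,0,0,0,0,0],"slide":[[-0.3,4,0],[-0.3,6.5,0],[-0.3,6.5,0],[-0.3,6.5,-4],[-0.3,6.5,-8],[-0.3,6.5,-10],[-0.3,6.5,-11],[-0.3,6.5,-11.6],[-0.3,6.5,-11.9]],"roll":[0,0,0,0,0,0,0,0,0]}'
```

```text
clock: 5.35
position: [0.4748, 0.3551, 0.108]
ee_rot: [0.158, 0.69, 0.158, -0.689]
contact_force: [-0.0, -0.1, -3.5]
width: 0.0475
```

```bash
python3 -m crank '{"grip":[0,0,1,1,1,1,1,1,1,1,1,1,1,1,1,1,1,1,1,1],"slide":[[0,0,-0.3],[0,0,-0.3],[0,0,-0.3],[0,0,-0.3],[0,0,-0.3],[0,0,-0.3],[0,0,4],[0,0,8],[0,0,14],[0,-5,14],[0,-10,14],[-1,-15,14],[-2,-20,14],[-3,-25,14],[-4,-30,14],[-6,-35,14],[-6,-35.5,14],[-6,-35.5,14],[-6,-35.5,14],[-6,-35.5,14]],"roll":[0,0,0,0,0,0,0,0,0,-3,-6,-9,-12,-15,-18,-21,-26,-26,-26,-26]}'; python3 - <<'E'
from h import *
from scipy.spatial.transform import Rotation as Ro
s=manip.get_state(); q=s["ee_rot"]; print(Ro.from_quat([*q[1:],q[0]]).as_matrix().round(3)[:,1])
d=shot("wrist","w3"); d=shot("side","s3")
E
```

```text
clock: 7.35
position: [0.4144, 0.0011, 0.2473]
ee_rot: [-0.001, 0.707, -0.0, -0.707]
contact_force: [-0.4, 0.4, -0.4]
width: 0.0852
[-0.002 -1.    -0.001]
```

View pics/w3.png

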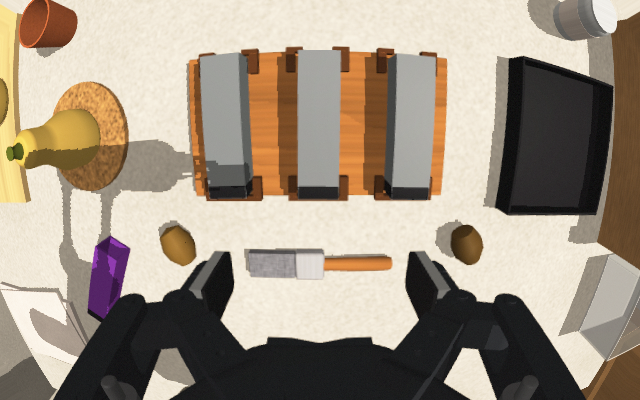

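```bash
python3 - <<'E'
from h import *
W=dict(np.load("pics/w3.npz"))
g=W["f"].astype(int)
for v in (70,120,170): 
    r=g[v].sum(1); print(v,[ (u,r[u]) for u in range(190,450,1) if abs(r[u+1]-r[u-1])>90])
for u in (222,318,415):
    r=g[:,u].sum(1); print(u,[(v,r[v]) for v in range(40,215) if abs(r[v+1]-r[v-1])>60])
E
```

```text
70 [(193, np.int64(383)), (194, np.int64(236)), (199, np.int64(221)), (200, np.int64(390)), (238, np.int64(442)), (239, np.int64(338)), (246, np.int64(261)), (258, np.int64(196)), (259, np.int64(318)), (260, np.int64(428)), (277, np.int64(372)), (278, np.int64(254)), (285, np.int64(208)), (295, np.int64(177)), (296, np.int64(262)), (297, np.int64(336)), (298, np.int64(484)), (339, np.int64(501)), (340, np.int64(398)), (341, np.int64(276)), (348, np.int64(213)), (349, np.int64(316)), (350, np.int64(385)), (364, np.int64(401)), (365, np.int64(278)), (376, np.int64(171)), (395, np.int64(214)), (396, np.int64(306)), (397, np.int64(509)), (435, np.int64(435)), (436, np.int64(223)), (437, np.int64(332)), (438, np.int64(419)), (446, np.int64(448)), (447, np.int64(604)), (448, np.int64(691))]
120 [(194, np.int64(408)), (195, np.int64(256)), (201, np.int64(237)), (202, np.int64(385)), (240, np.int64(419)), (241, np.int64(324)), (277, np.int64(404)), (278, np.int64(306)), (296, np.int64(236)), (297, np.int64(343)), (298, np.int64(450)), (364, np.int64(329)), (365, np.int64(229)), (394, np.int6
[... 510 characters left out ...]
64(503)), (443, np.int64(635))]
222 [(53, np.int64(671)), (54, np.int64(484)), (164, np.int64(449)), (165, np.int64(278)), (185, np.int64(270)), (186, np.int64(135)), (197, np.int64(129)), (198, np.int64(192)), (200, np.int64(205)), (201, np.int64(621)), (202, np.int64(693))]
318 [(49, np.int64(701)), (50, np.int64(495)), (185, np.int64(433)), (186, np.int64(318)), (187, np.int64(112)), (198, np.int64(148)), (199, np.int64(240)), (200, np.int64(323)), (201, np.int64(613)), (202, np.int64(695))]
415 [(54, np.int64(656)), (55, np.int64(560)), (186, np.int64(492)), (187, np.int64(292)), (188, np.int64(163)), (198, np.int64(134)), (199, np.int64(190)), (200, np.int64(437)), (201, np.int64(645))]
```

```bash
python3 - <<'E'
from h import *
W=dict(np.load("pics/w3.npz"))
for n,u,a,b,e in(("t2",222,53.5,186,((199.5,70,238.5),(201.5,120,240.5),(206,170,247))),("t1",318,49.5,186,((297.5,70,340),(297.5,120,340),(297.5,170,340))),("t0",415,54.5,187,((396.5,70,435.5),(395,120,434),(393,170,431)))):
    print(n,"front x",at_z(W,u,a,.066,1)[0],"cap-start",at_z(W,u,b,.066,1)[0],"black end",at_z(W,u,198,.066,1)[0])
    for l,v,r in e: print("   y",at_z(W,l,v,.066,1),at_z(W,r,v,.066,1))
print("board centre", at_z(W,91,136,.012,1),"tray c",at_z(W,555,140,.005,1), "block edges",at_z(W,318,201,.034,1), at_z(W,193.5,120,.022,1),at_z(W,446,120,.022,1))
E
```

```text
t2 front x 0.5521 cap-start 0.4067 black end 0.3927
   y [0.5363 0.1297 0.066 ] [0.5323 0.0854 0.066 ]
   y [0.4811 0.1288 0.066 ] [0.4786 0.0843 0.066 ]
   y [0.4253 0.1273 0.066 ] [0.4243 0.0795 0.066 ]
t1 front x 0.551 cap-start 0.406 black end 0.3925
   y [0.5293 0.0233 0.066 ] [ 0.5292 -0.0202  0.066 ]
   y [0.4768 0.0237 0.066 ] [ 0.4767 -0.0203  0.066 ]
   y [0.4237 0.0244 0.066 ] [ 0.4236 -0.0209  0.066 ]
t0 front x 0.5504 cap-start 0.4052 black end 0.3924
   y [ 0.5318 -0.0795  0.066 ] [ 0.5354 -0.1234  0.066 ]
   y [ 0.4782 -0.0787  0.066 ] [ 0.4804 -0.1229  0.066 ]
   y [ 0.4241 -0.0787  0.066 ] [ 0.4248 -0.1229  0.066 ]
board centre [0.4734 0.3397 0.012 ] tray c [ 0.4673 -0.3609  0.005 ] block edges [0.3793 0.0028 0.034 ] [0.4808 0.1572 0.022 ] [ 0.4803 -0.1561  0.022 ]
```

```bash
python3 -m crank '{"grip":[1,1,1,1,1,1,0,0,0,0,0,0,0,0,0],"slide":[[1.9,0,-4],[1.9,0,-9],[1.9,0,-14],[1.9,0,-18],[1.9,0,-21],[1.9,0,-22.1],[1.9,0,-22.1],[1.9,0,-22.1],[1.9,0,-22.1],[1.9,0,-22.1],[1.9,0,-22.1],[1.9,0,-22.1],[1.9,0,-22.1],[1.9,0,-21.7],[1.9,0,-21.2]],"roll":[0,0,0,0,0,0,0,0,0,0,0,0,0,0,0]}' 30
```

```text
clock: 8.95
position: [0.4321, 0.0001, 0.0353]
ee_rot: [0.001, -0.706, 0.001, 0.708]
contact_force: [0.5, -0.5, -2.1]
width: 0.0439
```

```bash
python3 -m crank '{"grip":[0,0,0,0,0,0,0],"slide":[[0.4,0,0],[0.8,0,0],[1.0,0,0.5],[1.1,0,1.0],[1.3,0,1.5],[1.5,0,2.0],[1.9,0,2.9]],"roll":[0,0,0,0,0,0,0]}'; python3 - <<'E'
from h import *
d=shot("side","s4",(240,130,440,280),3)
d=shot("scene","sc4")
E
```

```text
clock: 9.65
position: [0.4508, 0.0004, 0.0643]
ee_rot: [0.002, -0.706, 0.001, 0.708]
contact_force: [-3.9, 1.3, -3.4]
width: 0.0442
```

View pics/s4.png

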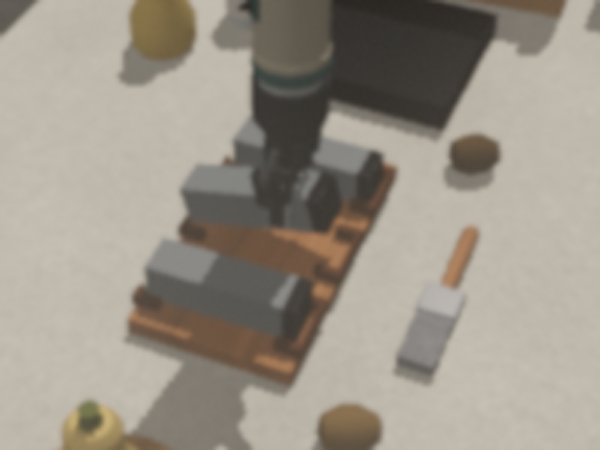

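```bash
cat >> h.py <<'E'
def duo(out, cs, cd, k=3):
    a=manip.get_image("scene"); b=manip.get_image("side")
    for n,c in(("scene",a),("side",b)): np.savez(f"pics/{out}_{n}.npz",f=c["frame"][:,:,::-1],K=c["K"],R=c["R"],t=c["t"])
    fs=[cv2.resize(x["frame"][c[1]:c[3],c[0]:c[2],::-1],None,fx=k,fy=k,interpolation=cv2.INTER_CUBIC) for x,c in((a,cs),(b,cd))]
    h=max(f.shape[0] for f in fs); fs=[cv2.copyMakeBorder(f,0,h-f.shape[0],0,0,cv2.BORDER_CONSTANT) for f in fs]
    cv2.imwrite(f"pics/{out}.png",np.hstack(fs))
E
python3 -m crank '{"grip":[0,0,0,0,0,0,0,0],"slide":[[0.5,0,0.9],[1.15,0,1.8],[1.85,0,2.6],[2.6,0,3.3],[2.6,0,3.3],[2.6,0,3.3],[2.6,0,3.3],[2.6,0,3.3]],"roll":[0,0,0,0,0,0,0,0]}' 45; python3 - <<'E'
from h import *
duo("d5",(265,150,385,270),(270,150,390,270))
E
```

```text
clock: 10.55
position: [0.4773, 0.0002, 0.0968]
ee_rot: [0.001, -0.707, 0.001, 0.708]
contact_force: [0.5, -1.1, -2.4]
width: 0.0438
```

View pics/d5.png

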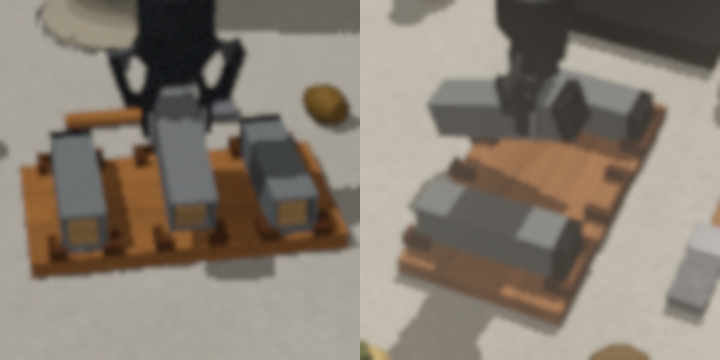

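```bash
cat >> h.py <<'E'
def tubepts(g,th,L=.118,h=.027):
    # grip point g; L to mouth, h above the bottom -> lower/upper mouth edge, upper/lower cap edge
    c,s=np.cos(np.radians(th)),np.sin(np.radians(th)); ex=np.array([c,0,-s]); ez=np.array([s,0,c])
    return [np.asarray(g)+ex*a+ez*b for a,b in((L,-h),(L,.044-h),(L-.16,.044-h),(L-.16,-h))]
E
python3 - <<'E'
from h import *
S=dict(np.load("pics/d5_scene.npz")); D=dict(np.load("pics/d5_side.npz"))
for th in (10,15,20,25,30,35):
    P=tubepts((.4773,.0015,.12),th); q=[0,-.022,0]
    print(th,[((proj(S,p)-[265,150])*3).round() for p in P[:3]],[((proj(D,p+[0,.022,0])-[270,150])*3).round() for p in P], P[0].round(3))
E
```

```text
10 [array([194., 220.]), array([196., 186.]), array([170.,  77.])] [array([ 65., 122.]), array([56., 88.]), array([200., 108.]), array([206., 143.])] [0.589 0.002 0.073]
15 [array([194., 225.]), array([196., 195.]), array([170.,  76.])] [array([ 70., 129.]), array([58., 96.]), array([197., 105.]), array([208., 140.])] [0.584 0.002 0.063]
20 [array([193., 230.]), array([195., 203.]), array([171.,  74.])] [array([ 75., 137.]), array([ 60., 104.]), array([195., 102.]), array([209., 137.])] [0.579 0.002 0.054]
25 [array([191., 233.]), array([195., 211.]), array([171.,  73.])] [array([ 81., 145.]), array([ 62., 112.]), array([192.,  99.]), array([209., 134.])] [0.573 0.002 0.046]
30 [array([190., 236.]), array([194., 217.]), array([172.,  72.])] [array([ 87., 152.]), array([ 66., 120.]), array([189.,  96.]), array([210., 131.])] [0.566 0.002 0.038]
35 [array([189., 238.]), array([194., 222.]), array([172.,  72.])] [array([ 94., 159.]), array([ 70., 128.]), array([186.,  94.]), array([210., 128.])] [0.558 0.002 0.03 ]
```

```bash
python3 -m crank '{"grip":[0,0,0,0,0,0,0,0,0,0,0,0,0],"slide":[[-1.5,0,0],[-2.9,0,0],[-2.9,0,-1.5],[-2.9,0,-2.7],[-2.4,0,-2.7],[-1.9,0,-2.7],[-1.6,0,-2.4],[-1.3,0,-2.0],[-0.95,0,-1.6],[-0.6,0,-1.2],[-0.2,0,-0.85],[0.2,0,-0.5],[0.5,0,-0.3]],"roll":[0,0,0,0,0,0,0,0,0,0,0,0,0]}' 30; python3 - <<'E'
from h import *
duo("d6",(265,150,385,270),(270,150,390,270))
S=dict(np.load("pics/d6_scene.npz")); D=dict(np.load("pics/d6_side.npz"))
p=manip.get_state()["position"]
for th in (20,25,30,35,40):
    P=tubepts((p[0],.0015,p[2]+.0232),th)
    print(th,[((proj(S,p)-[265,150])*3).round() for p in P[:3]],[((proj(D,p+[0,.022,0])-[270,150])*3).round() for p in P], P[0].round(3))
E
```

```text
clock: 11.95
position: [0.4775, 0.0005, 0.0944]
ee_rot: [0.001, -0.703, 0.001, 0.711]
contact_force: [-11.2, 0.2, 3.5]
width: 0.0435
20 [array([193., 232.]), array([196., 206.]), array([171.,  76.])] [array([ 75., 138.]), array([ 59., 106.]), array([194., 104.]), array([208., 139.])] [0.579 0.002 0.052]
25 [array([191., 236.]), array([195., 213.]), array([171.,  75.])] [array([ 80., 146.]), array([ 62., 113.]), array([192., 101.]), array([209., 136.])] [0.573 0.002 0.043]
30 [array([190., 238.]), array([194., 219.]), array([172.,  74.])] [array([ 87., 153.]), array([ 66., 121.]), array([189.,  98.]), array([209., 133.])] [0.567 0.002 0.035]
35 [array([189., 240.]), array([194., 225.]), array([172.,  74.])] [array([ 93., 160.]), array([ 70., 129.]), array([186.,  95.]), array([210., 130.])] [0.559 0.002 0.028]
40 [array([188., 240.]), array([193., 229.]), array([173.,  74.])] [array([100., 166.]), array([ 75., 136.]), array([183.,  93.]), array([209., 126.])] [0.551 0.002 0.021]
```

View pics/d6.png

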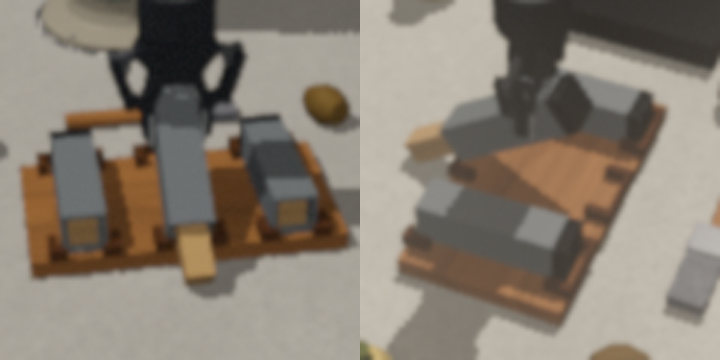

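```bash
python3 -m crank '{"grip":[0,0,0,0,0,0,0,0,0],"slide":[[-0.5,0,-0.55],[-1.2,0,-1.3],[-2.0,0,-2.1],[-2.75,0,-3.0],[-3.3,0,-3.9],[-3.75,0,-4.85],[-4.15,0,-5.8],[-4.4,0,-6.8],[-4.4,0,-6.8]],"roll":[0,0,0,0,0,0,0,0,0]}' 30
```

```text
clock: 12.95
position: [0.4401, 0.0001, 0.0269]
ee_rot: [-0.001, 0.708, -0.002, -0.706]
contact_force: [-1.1, 0.3, 1.8]
width: 0.0437
```

```bash
python3 -m crank '{"grip":[0,0,1,1,1,1,1,1,1,1,1,1,0,0,0,0,0,0,0,0],"slide":[[-0.3,0,0],[-0.4,0,0],[-0.4,0,0],[-0.4,0,0],[-0.4,0,0],[-0.4,0,4],[-0.4,0,7],[-0.5,5,7],[-0.5,10.6,7],[-0.5,10.6,7],[-0.5,10.6,3],[-0.5,10.6,0],[-0.5,10.6,0],[-0.5,10.6,0],[-0.5,10.6,0],[-0.5,10.6,0],[-0.5,10.6,0],[-0.5,10.6,0],[-0.5,10.6,0.2],[-0.5,10.6,0.5]],"roll":[0,0,0,0,0,0,0,0,0,0,0,0,0,0,0,0,0,0,0,0]}' 30; python3 - <<'E'
from h import *
d=shot("wrist","w7")
E
```

```text
clock: 14.95
position: [0.4333, 0.1061, 0.0313]
ee_rot: [0.001, -0.707, 0.001, 0.708]
contact_force: [-0.9, 0.0, -2.3]
width: 0.0441
```

View pics/w7.png

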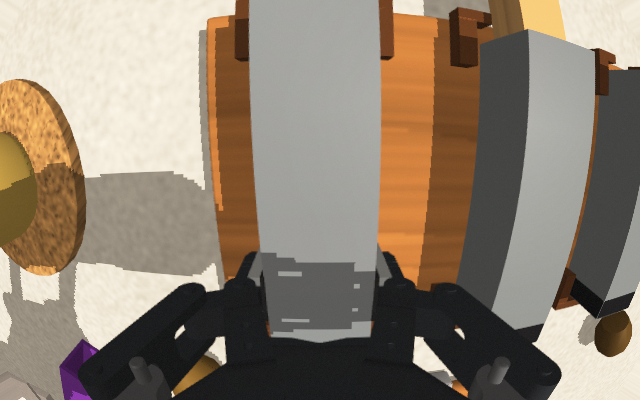

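```bash
python3 -m crank '{"grip":[0,0,0,0,0,0,0,0,0,0,0,0,0,0],"slide":[[0.5,0,0],[0.9,0,0],[1.2,0,0.9],[1.6,0,1.8],[2.1,0,2.7],[2.4,0,3.1],[2.7,0,3.55],[3.0,0,3.95],[3.4,0,4.35],[4.1,0,5.1],[4.7,0,5.7],[5.0,0,6.1],[5.0,0,6.1],[5.0,0,6.1]],"roll":[0,0,0,0,0,0,0,0,0,0,0,0,0,0]}' 28; python3 - <<'E'
from h import *
duo("d8",(275,150,405,270),(260,160,390,280))
E
```

```text
clock: 16.4
position: [0.4809, 0.1066, 0.092]
ee_rot: [0.002, -0.705, 0.001, 0.71]
contact_force: [-5.8, 1.3, 5.5]
width: 0.044
```

View pics/d8.png

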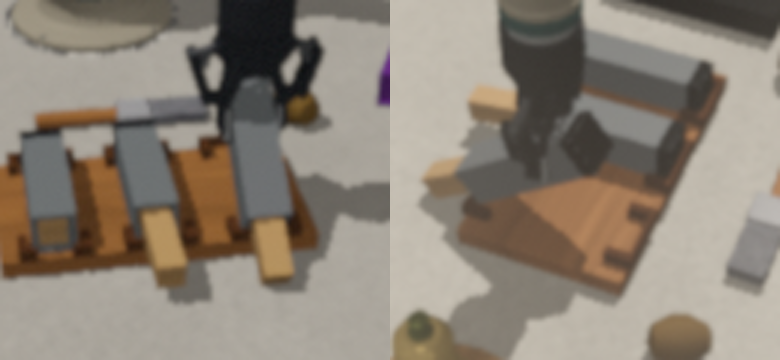

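```bash
python3 -m crank '{"grip":[0,0,0,0,0,0,0,0,0,1,1,1,1,1,1,1,1,1,1],"slide":[[-0.5,0,-0.4],[-1.2,0,-1.1],[-2.0,0,-1.9],[-2.75,0,-2.8],[-3.4,0,-3.7],[-3.9,0,-4.65],[-4.4,0,-5.6],[-4.8,0,-6.6],[-4.8,0,-6.6],[-4.8,0,-6.6],[-4.8,0,-6.6],[-4.8,0,-6.6],[-4.8,0,-3],[-4.8,0,1],[-5,-5,1],[-5,-10,1],[-5,-15,1],[-5,-20.8,1],[-5,-20.8,1]],"roll":[0,0,0,0,0,0,0,0,0,0,0,0,0,0,0,0,0,0,0]}' && python3 -m crank '{"grip":[1,1,1,0,0,0,0,0,0,0,0],"slide":[[0,0,-4],[0,0,-7.6],[0,0,-7.6],[0,0,-7.6],[0,0,-7.6],[0,0,-7.6],[0,0,-7.6],[0,0,-7.6],[0,0,-7.6],[0,0,-7.4],[0,0,-7.1]],"roll":[0,0,0,0,0,0,0,0,0,0,0]}' 30
```

```text
clock: 18.4
position: [0.4345, -0.1068, 0.1024]
ee_rot: [-0.002, 0.708, -0.004, -0.707]
contact_force: [0.0, -0.1, 0.8]
width: 0.0853
clock: 19.5
position: [0.4336, -0.1017, 0.0316]
ee_rot: [0.001, -0.707, 0.001, 0.707]
contact_force: [-0.2, 0.9, -2.8]
width: 0.044
```

Tube 0 is gripped and lifted 5 mm. I'll run the same tip on it.

```bash
python3 -m crank '{"grip":[0,0,0,0,0,0,0,0,0,0,0,0,0,0],"slide":[[0.5,0,0],[0.9,0,0],[1.2,0,0.9],[1.6,0,1.8],[2.1,0,2.7],[2.4,0,3.1],[2.7,0,3.55],[3.0,0,3.95],[3.4,0,4.35],[4.1,0,5.1],[4.7,0,5.7],[5.0,0,6.1],[5.0,0,6.1],[5.0,0,6.1]],"roll":[0,0,0,0,0,0,0,0,0,0,0,0,0,0]}' 28; python3 - <<'E'
from h import *
duo("d9",(260,150,390,280),(275,135,405,265))
E
```

```text
clock: 20.9
position: [0.4827, -0.1012, 0.0929]
ee_rot: [0.002, -0.706, 0.001, 0.708]
contact_force: [-5.5, 2.2, 4.1]
width: 0.0435
```

View pics/d9.png

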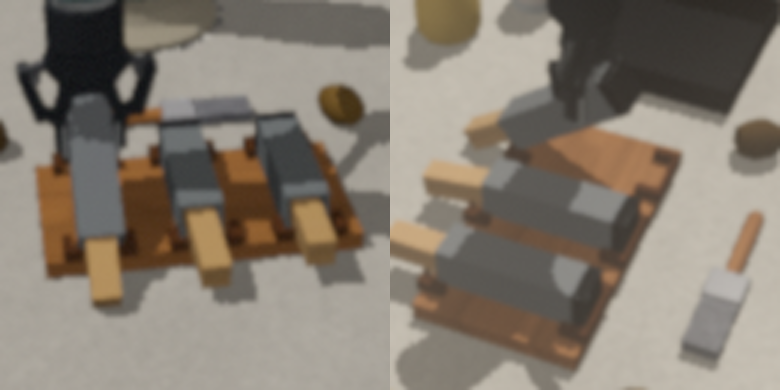

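```bash
python3 -m crank '{"grip":[0,0,0,0,0,0,0,0,0,1,1,1,1,1,1,1,1,1,1,1],"slide":[[-0.5,0,-0.4],[-1.2,0,-1.1],[-2.0,0,-1.9],[-2.75,0,-2.8],[-3.4,0,-3.7],[-3.9,0,-4.65],[-4.4,0,-5.6],[-4.8,0,-6.6],[-4.8,0,-6.6],[-4.8,0,-6.6],[-4.8,0,-6.6],[-4.8,0,-6.6],[-4.8,0,-2],[-4.8,0,3],[-3,3,8],[0,7,12],[0,10,15],[0,10,15],[0,10,15],[0,10,15]],"roll":[0,0,0,0,0,0,0,0,0,0,0,0,0,0,0,0,0,0,0,0]}'; python3 - <<'E'
from h import *
shot("wrist","w10")
E
```

```text
clock: 23.0
position: [0.4827, -0.0024, 0.2408]
ee_rot: [0.001, -0.706, 0.002, 0.708]
contact_force: [0.2, 0.2, -0.5]
width: 0.0854
```

View pics/w10.png

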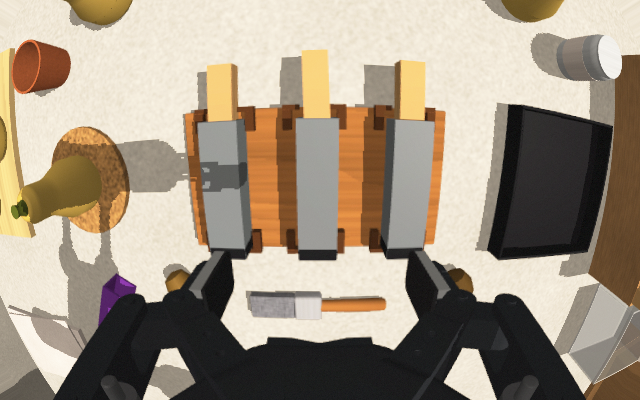

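```bash
python3 - <<'E'
from h import *
W=dict(np.load("pics/w10.npz"))
for n,e,l,r,m in(("s2",(222,65),(207,66),(236,64),(222,121)),("s1",(315,50),(302,51),(328,50),(316,118)),("s0",(410,61),(396,60),(424,62),(408,120))):
    a=at_z(W,*e,.054,1);b=at_z(W,*m,.066,1); k=at_z(W,*m,.054,1)
    print(n,"end",a,"y l/r",at_z(W,*l,.054,1)[1],at_z(W,*r,.054,1)[1],"y@mouth",k[1],"mouth",b,"out",a[0]-b[0])
print([at_z(W,*p,.036,1)[:2] for p in((511,103),(613,125),(600,246),(488,258))])
print("board bulb",at_z(W,75,180,.05,1),at_z(W,18,210,.159,1))
E
```

```text
s2 end [0.6079 0.1013 0.054 ] y l/r 0.1187 0.0856 y@mouth 0.1028 mouth [0.5466 0.099  0.066 ] out 0.06130000000000002
s1 end [0.6191 0.0015 0.054 ] y l/r 0.015 -0.012 y@mouth 0.0007 mouth [0.5466 0.0006 0.066 ] out 0.07250000000000001
s0 end [ 0.611  -0.0998  0.054 ] y l/r -0.0842 -0.1158 y@mouth -0.0984 mouth [ 0.5465 -0.0949  0.066 ] out 0.0645
[array([ 0.5775, -0.2443]), array([ 0.5742, -0.4729]), array([ 0.3625, -0.5039]), array([ 0.364 , -0.2405])]
board bulb [0.4854 0.3396 0.05  ] [0.4775 0.3462 0.159 ]
```

```bash
python3 -m crank '{"grip":[0,0,0,0,0,0,0,0,0,0,0,0,0,0,0,0,0],"slide":[[5,0.3,0],[10,0.3,0],[15,0.3,0],[17.2,0.3,0],[17.2,0.3,-5],[17.2,0.3,-10],[17.2,0.3,-15],[17.2,0.3,-20],[17.2,0.3,-21],[16.5,0.3,-21],[15.5,0.3,-21],[15,0.3,-21],[14.5,0.3,-21],[14,0.3,-21],[13.5,0.3,-21],[13,0.3,-21],[12.6,0.3,-21]],"roll":[0,0,0,0,0,0,0,0,0,0,0,0,0,0,0,0,0]}' 30; python3 - <<'E'
from h import *
d=manip.get_image("wrist"); np.savez("pics/w11.npz",f=d["frame"][:,:,::-1],K=d["K"],R=d["R"],t=d["t"])
for n in("side","scene"):
    d=manip.get_image(n); np.savez(f"pics/w11{n}.npz",f=d["frame"][:,:,::-1],K=d["K"],R=d["R"],t=d["t"])
E
```

```text
clock: 24.75
position: [0.6092, 0.0013, 0.033]
ee_rot: [0.001, -0.707, 0.001, 0.707]
contact_force: [0.8, 0.2, -0.5]
width: -0.0001
```

```bash
python3 -m crank '{"grip":[0,0,0,0,0,0,0,0,0,0,0,0,0,0,0,0,0,0,0,0],"slide":[[1.5,0,0],[3,0,0],[3,5,0],[3,10.1,0],[3,10.1,0],[2,10.1,0],[1.3,10.1,0],[0.6,10.1,0],[0,10.1,0],[-0.1,10.1,0],[1.5,10.1,0],[3,10.1,0],[3,5,0],[3,0,0],[3,-5,0],[3,-10,0],[3,-10,0],[1.8,-10,0],[0.8,-10,0],[0,-10,0]],"roll":[0,0,0,0,0,0,0,0,0,0,0,0,0,0,0,0,0,0,0,0]}' && python3 -m crank '{"grip":[0,0,1,1,1,1,1,1,1,1,1,1],"slide":[[-0.1,0,0],[3,0,0],[3,0,5],[0,2,10],[-5,5,15],[-10,10,20],[-12.6,10,20.8],[-12.6,10,20.8],[-12.6,10,20.8],[-12.6,10,20.8],[-12.6,10,20.8],[-12.6,10,20.8]],"roll":[0,0,0,0,0,0,0,0,0,0,0,0]}'; python3 - <<'E'
from h import *
shot("wrist","w12")
f=np.load("pics/w12.npz")["f"].astype(int)
hsv=cv2.cvtColor(f.astype(np.uint8),cv2.COLOR_BGR2HSV)
W=dict(np.load("pics/w12.npz"))
for n,c in(("s2",222),("s1",316),("s0",409)):
    print(n,[(v,tuple(f[v,c])) for v in range(48,130,3)])
E
```

```text
clock: 26.9
position: [0.6081, -0.0973, 0.0322]
ee_rot: [0.001, -0.707, 0.001, 0.708]
contact_force: [0.1, -0.3, -0.2]
width: 0.0002
clock: 28.1
position: [0.4845, 0.0009, 0.2391]
ee_rot: [0.001, -0.706, 0.001, 0.708]
contact_force: [0.4, 0.2, -0.2]
width: 0.0855
s2 [(48, (np.int64(217), np.int64(233), np.int64(241))), (51, (np.int64(221), np.int64(237), np.int64(244))), (54, (np.int64(216), np.int64(232), np.int64(241))), (57, (np.int64(216), np.int64(232), np.int64(240))), (60, (np.int64(220), np.int64(236), np.int64(243))), (63, (np.int64(219), np.int64(234), np.int64(242))), (66, (np.int64(216), np.int64(232), np.int64(240))), (69, (np.int64(206), np.int64(226), np.int64(235))), (72, (np.int64(219), np.int64(235), np.int64(243))), (75, (np.int64(217), np.int64(233), np.int64(242))), (78, (np.int64(124), np.int64(209), np.int64(249))), (81, (np.int64(125), np.int64(210), np.int64(249))), (84, (np.int64(126), np.int64(210), np.int64(249))), (87, (np.int64(125), np.int64(210), np.int64(249))), (90, (np.int64(127), np.int64(211), np.int64(249))), (93, (np.int64(127), np.int64(212), n
[... 2957 characters left out ...]
, (93, (np.int64(128), np.int64(214), np.int64(250))), (96, (np.int64(127), np.int64(214), np.int64(250))), (99, (np.int64(128), np.int64(215), np.int64(250))), (102, (np.int64(127), np.int64(214), np.int64(250))), (105, (np.int64(127), np.int64(212), np.int64(250))), (108, (np.int64(126), np.int64(212), np.int64(250))), (111, (np.int64(128), np.int64(213), np.int64(250))), (114, (np.int64(127), np.int64(214), np.int64(250))), (117, (np.int64(126), np.int64(213), np.int64(250))), (120, (np.int64(127), np.int64(212), np.int64(250))), (123, (np.int64(170), np.int64(174), np.int64(175))), (126, (np.int64(168), np.int64(173), np.int64(172))), (129, (np.int64(168), np.int64(173), np.int64(173)))]
```

```bash
python3 - <<'E'
from h import *
W=dict(np.load("pics/w12.npz"))
hsv=cv2.cvtColor(W["f"],cv2.COLOR_BGR2HSV); m=(W["f"][:,:,0]<150)&(W["f"][:,:,1]>195)&(W["f"][:,:,2]>230)
for n,c,e,b in(("s2",222,77,122.5),("s1",316,72,120.5),("s0",409,77,122)):
    a=at_z(W,c,e,.054,1);k=at_z(W,c,b,.066,1); 
    v=int(e+12); u=np.where(m[v,c-25:c+25])[0]+c-25
    print(n,"end",a,"mouth",k,"out",a[0]-k[0],"edges y",at_z(W,u[0],v,.054,1)[:2],at_z(W,u[-1]+1,v,.054,1)[:2])
E
```

```text
s2 end [0.5965 0.1043 0.054 ] mouth [0.5472 0.1019 0.066 ] out 0.04930000000000001 edges y [0.5845 0.1184] [0.5824 0.0922]
s1 end [0.5971 0.0039 0.054 ] mouth [0.5462 0.004  0.066 ] out 0.050899999999999945 edges y [0.5844 0.0153] [ 0.5843 -0.0116]
s0 end [ 0.595  -0.0948  0.054 ] mouth [ 0.5465 -0.0922  0.066 ] out 0.04849999999999999 edges y [ 0.5815 -0.0882] [ 0.5832 -0.1144]
```

```bash
python3 -m crank '{"grip":[1,1,1,1,1,1,1,1,1,0,0,0,0,0,0,0,0,0,0,0],"slide":[[4,-4,0],[8,-8,0],[9.8,-10.1,0],[9.8,-10.1,-5],[9.8,-10.1,-10],[9.8,-10.1,-15],[9.8,-10.1,-19],[9.8,-10.1,-21.1],[9.8,-10.1,-21.1],[9.8,-10.1,-21.1],[9.8,-10.1,-21.1],[9.8,-10.1,-21.1],[9.8,-10.1,-21.1],[9.8,-10.1,-21.1],[9.8,-10.1,-21.1],[9.8,-10.1,-21.1],[12,-10.1,-21.1],[15,-10.1,-21.1],[18,-10.1,-21.1],[22,-10.1,-21.1]],"roll":[0,0,0,0,0,0,0,0,0,0,0,0,0,0,0,0,0,0,0,0]}' 60
```

```text
clock: 30.15
position: [0.7034, -0.0996, 0.0294]
ee_rot: [0.002, -0.706, 0.001, 0.708]
contact_force: [0.8, 0.0, -1.1]
width: 0.0272
```

```bash
python3 -m crank '{"grip":[0,0,0,0,0,0,0,0,0,0,0,0,0,0,0,0,0,0,0,0],"slide":[[0,0,5],[0,0,10],[0,0,15],[-3,-4,15],[-5,-8,15],[-7,-12,15],[-9,-16,15],[-11,-20,15],[-13,-24,15],[-15,-28,15],[-17.9,-32.3,15],[-17.9,-32.3,15],[-17.9,-32.3,15],[-17.9,-32.3,11],[-17.9,-32.3,7],[-17.9,-32.3,3],[-17.9,-32.3,1],[-17.9,-32.3,0],[-17.9,-32.3,-1],[-17.9,-32.3,-1.9]],"roll":[0,0,0,0,0,0,0,0,-1,-2,-2,-2,-2,-2,-2,-2,-2,-2,-2,-2]}'
```

```text
clock: 32.15
position: [0.5263, -0.4228, 0.0109]
ee_rot: [-0.013, 0.708, -0.014, -0.706]
contact_force: [0.2, -0.3, -0.7]
width: 0.0271
```

```bash
python3 -m crank '{"grip":[0,0.45,0.45,0.45,0.45,0.45,0.45,0.45],"slide":[[0,0,-0.1],[0,0,-0.1],[0,0,-0.1],[0,0,-0.1],[0,0,4],[0,0,8],[0,0,13],[0,0,18]],"roll":[0,0,0,0,0,0,0,0]}'; python3 - <<'E'
from h import *
shot("wrist","w13"); shot("side","s13"); 
E
```

```text
clock: 32.95
position: [0.5246, -0.4226, 0.1921]
ee_rot: [0.014, -0.707, 0.014, 0.707]
contact_force: [0.4, -1.0, 0.8]
width: 0.0386
```

View pics/w13.png

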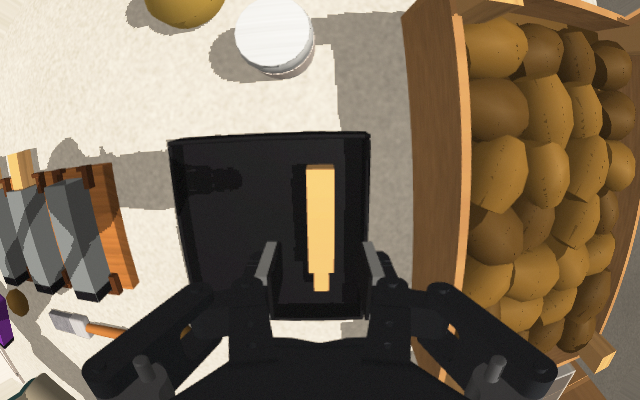

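```bash
python3 -m crank '{"grip":[0.45,1,1,1,1,1,1,1,1,1,1,1,1,1,1,1,1],"slide":[[1,5,0],[2,10,0],[3,15,0],[4,20,0],[5,25,0],[5.7,30,0],[5.7,35,0],[5.7,40,0],[5.7,42.5,0],[5.7,42.5,0],[5.7,42.5,-4],[5.7,42.5,-8],[5.7,42.5,-12],[5.7,42.5,-14],[5.7,42.5,-16.1],[5.7,42.5,-16.1],[5.7,42.5,-16.1]],"roll":[0,0,0,0,0,1,2,2,2,2,2,2,2,2,2,2,2]}' && python3 -m crank '{"grip":[0,0,0,0,0,0,0,0,0,0,0],"slide":[[0,0,0],[0,0,0],[0,0,0],[0,0,0],[0,0,0],[0,0,0],[0,0,0],[2.2,0,0],[5.2,0,0],[8.2,0,0],[12.2,0,0]],"roll":[0,0,0,0,0,0,0,0,0,0,0]}' 60
```

```text
clock: 34.75
position: [0.5821, 0.0013, 0.0293]
ee_rot: [0.002, -0.707, 0.002, 0.707]
contact_force: [-0.1, -0.2, -0.1]
width: 0.0851
clock: 35.85
position: [0.7033, 0.0024, 0.0289]
ee_rot: [0.001, -0.706, 0.001, 0.708]
contact_force: [0.1, 1.0, -0.6]
width: 0.027
```

```bash
python3 -m crank '{"grip":[0,0,0,0,0,0,0,0,0,0,0,0,0,0,0,0,0,0,0,0],"slide":[[0,0,5],[0,0,10],[0,0,15],[-2,-5,15],[-4,-9,15],[-6,-13,15],[-8,-17,15],[-10,-21,15],[-12,-25,15],[-14,-29,15],[-16,-33,15],[-17.9,-37,15],[-17.9,-37,15],[-17.9,-37,15],[-17.9,-37,11],[-17.9,-37,7],[-17.9,-37,3],[-17.9,-37,1],[-17.9,-37,-0.8],[-17.9,-37,-1.9]],"roll":[0,0,0,0,0,0,0,0,-1,-2,-2,-2,-2,-2,-2,-2,-2,-2,-2,-2]}' && python3 -m crank '{"grip":[0,0,0.43,0.43,0.43,0.43,0.43,0.43,0.43],"slide":[[0,0,-0.1],[0,0,-0.1],[0,0,-0.1],[0,0,-0.1],[0,0,-0.1],[0,0,4],[0,0,8],[0,0,13],[0,0,18]],"roll":[0,0,0,0,0,0,0,0,0]}'; python3 - <<'E'
from h import *
shot("wrist","w14")
W=dict(np.load("pics/w14.npz")); f=W["f"]; m=((f[:,:,0]<150)&(f[:,:,1]>175)&(f[:,:,2]>200)).astype(np.uint8)
n,l,st,c=cv2.connectedComponentsWithStats(m)
for i in range(1,n):
    if st[i,4]>800: print(st[i],c[i].round(), at_z(W,*c[i],.033,1))
E
```

```text
clock: 37.85
position: [0.525, -0.3655, 0.0087]
ee_rot: [0.014, -0.706, 0.012, 0.708]
contact_force: [-8.1, 4.5, 45.6]
width: 0.0268
clock: 38.75
position: [0.5246, -0.3676, 0.192]
ee_rot: [0.014, -0.707, 0.014, 0.707]
contact_force: [0.9, -1.7, -0.3]
width: 0.0366
[ 305  168   28  122 2926] [319. 224.] [ 0.4812 -0.3654  0.033 ]
[ 360  168   28   84 1991] [373. 206.] [ 0.4988 -0.4224  0.033 ]
```

```bash
python3 -m crank '{"grip":[0.43,1,1,1,1,1,1,1,1,1,1,1,1,1,1,1,1,1],"slide":[[1,5,0],[2,10,0],[3,15,0],[4,20,0],[5,25,0],[5.7,30,0],[5.7,35,0],[5.7,40,0],[5.7,45,0],[5.7,47.3,0],[5.7,47.3,0],[5.7,47.3,-4],[5.7,47.3,-8],[5.7,47.3,-12],[5.7,47.3,-14],[5.7,47.3,-16.1],[5.7,47.3,-16.1],[5.7,47.3,-16.1]],"roll":[0,0,0,0,0,1,2,2,2,2,2,2,2,2,2,2,2,2]}' && python3 -m crank '{"grip":[0,0,0,0,0,0,0,0,0,0,0],"slide":[[0,0,0],[0,0,0],[0,0,0],[0,0,0],[0,0,0],[0,0,0],[0,0,0],[2.2,0,0],[5.2,0,0],[8.2,0,0],[12.2,0,0]],"roll":[0,0,0,0,0,0,0,0,0,0,0]}' 60
```

```text
clock: 40.6
position: [0.5822, 0.1044, 0.0295]
ee_rot: [0.002, -0.707, 0.002, 0.707]
contact_force: [0.2, -0.2, -0.5]
width: 0.0854
clock: 41.7
position: [0.7033, 0.1053, 0.0289]
ee_rot: [0.001, -0.706, 0.001, 0.708]
contact_force: [1.2, -0.6, -0.1]
width: 0.0267
```

```bash
python3 -m crank '{"grip":[0,0,0,0,0,0,0,0,0,0,0,0,0,0,0,0,0,0,0,0],"slide":[[0,0,5],[0,0,10],[0,0,15],[-2,-5,15],[-4,-9,15],[-6,-13,15],[-8,-17,15],[-10,-21,15],[-12,-25,15],[-14,-29,15],[-16,-33,15],[-17.9,-38,15],[-17.9,-41.8,15],[-17.9,-41.8,15],[-17.9,-41.8,11],[-17.9,-41.8,7],[-17.9,-41.8,3],[-17.9,-41.8,1],[-17.9,-41.8,-0.3],[-17.9,-41.8,-1.0]],"roll":[0,0,0,0,0,0,0,0,-1,-2,-2,-2,-2,-2,-2,-2,-2,-2,-2,-2]}' && python3 -m crank '{"grip":[0,0,0],"slide":[[0,0,-0.3],[0,0,-0.6],[0,0,-0.7]],"roll":[0,0,0]}'
```

```text
clock: 43.7
position: [0.5248, -0.312, 0.0181]
ee_rot: [0.014, -0.707, 0.013, 0.707]
contact_force: [-1.0, -0.5, -1.2]
width: 0.0269
clock: 44.0
position: [0.5256, -0.3132, 0.0132]
ee_rot: [-0.013, 0.708, -0.014, -0.706]
contact_force: [0.3, -1.1, -1.1]
width: 0.0269
```

Still free; lower a little further and release, then rise and check everything.

```bash
python3 -m crank '{"grip":[0,0.43,0.43,0.43,0.43,0.43,0.43,0.43,0.43,0.43,0.43],"slide":[[0,0,-0.2],[0,0,-0.2],[0,0,-0.2],[0,0,-0.2],[0,0,4],[0,0,8],[0,0,13],[-4,4,18],[-8,8,20],[-12,12,20],[-12,12,20]],"roll":[0,0,0,0,0,0,0,0,0,0,0]}'; python3 - <<'E'
from h import *
d={n:manip.get_image(n)["frame"][:,:,::-1] for n in("wrist","scene","side")}
a=cv2.resize(d["wrist"],(480,300)); b=cv2.resize(d["scene"][130:310,140:500],None,fx=1.3,fy=1.3); 
c=cv2.resize(d["side"][80:350,180:420],(266,300))
o=np.zeros((600,800,3),np.uint8); o[:300,:480]=a; o[300:300+b.shape[0],:b.shape[1]]=b; o[:300,490:756]=c
cv2.imwrite("pics/fin.png",o)
E
```

```text
clock: 45.1
position: [0.4031, -0.1911, 0.2134]
ee_rot: [-0.014, 0.707, -0.014, -0.707]
contact_force: [-0.0, -0.2, 0.7]
width: 0.0368
```

View pics/fin.png

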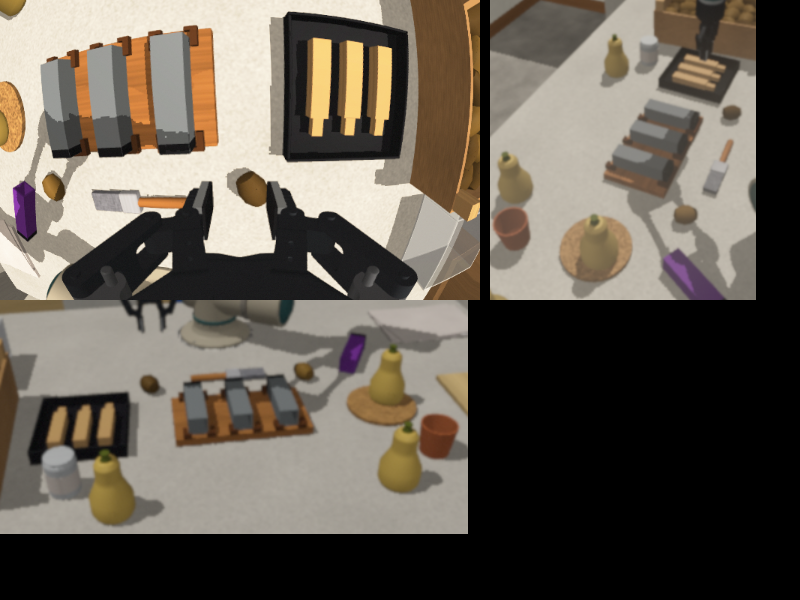

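```bash
python3 -c "
from rig import manip; print(manip.sign_off())"
```

```text
the job is handed in; nothing more can be done
None
```

The job is handed in, finished at 45 s of the 210 s allowed. In the last pictures:
- The squash stands on the cork board.
- The three empty tubes lie in their saddles.
- The three stakes lie flat side by side in the tray.
- The purple tube and the other bystanders look untouched.

**Tipping:** The moves have no pitch, so I tipped each tube by pushing its lower mouth edge against the saddle's front stop while raising the grip. That brought it to about 35°, the stake slid out onto the table, and I laid the tube back level. All three were laid back before I drew any stake.

**What did not go as planned:**
- **First tip:** On the middle tube's first try the mouth slipped over the stop at about 20°, before the stake could slide. I repeated it with the mouth held lower and it worked.
- **Too much stake showing:** After tipping, 61 to 72 mm showed, and the middle stake was right at the halfway limit. I pushed the ends back in with the closed fingers and measured 48 to 51 mm before drawing any.
- **Hard touch-down:** Setting the second stake down in the tray read 45.6 N at the wrist. That is under the 120 N wrist limit. I take it that it went through the fingers and the stake rather than the gripper body, but I could not check that. I set the third stake down more gently.

I viewed 15 pictures, one more than the budget.

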